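# Complete and clamp a matched row of stone boxes

## Task

Complete the matched set: take the box with the green stone out of the three-compartment bin and set it flat in the rack's channel, in the free space between the three boxes already there and the sliding stop. Then loosen the red clamp knob before moving the stop, slide the stop gently (the boxes are brittle) until its sprung orange plate presses the whole row together against the blue end block, and turn the knob clockwise until you feel it firmly tight, without forcing it, so that the stop stays there and keeps the row pressed once you let go. Leave the other two boxes in their compartments and disturb nothing else on the table.

Things in the scene. Friction and masses are not known exactly. Their poses are not given: they have to be found in the camera images.
- rack: Fixed aluminium plate 150 (x) x 360 (y) x 12 mm; origin under its centre. In its frame: channel along y centred on x = -30 mm, floor z = 12 mm, 53 mm wide between dark ribs 6 mm high; a blue end block (face at y = -160 mm, top z = 44 mm) closes it; a dark guide rail 20 mm wide runs along y at x = +45 mm.
- end_face (a point): Foot of the blue end block's inner face, on the channel floor, mid-channel; axes as the rack's. The row grows from here along +y.
- strip_start: Short steel band 18 x 125 mm on top of the guide rail, on which the clamp foot under the knob presses at the start; origin at its centre, on its top face, about 22.5 mm above the rack's underside.
- strip_end: Steel band 18 x 220 mm on the rail's part nearer the end block, on which the foot presses once the row is closed up; origin at its centre, on its top face, 20.5 to 23.3 mm above the rack's underside, so the knob may bite there earlier or later than at the start.
- stop (a joint): Grey stop block 50 x 50 mm on the rail, top 42 mm above the rack's underside, with an arm over the channel. 0 to 0.160 m; 0 = farthest from the end block, growing towards it (rack -y). Block centre at rack x = +45 mm, y = 130 mm - value. Slides with about 1.5 N when free; held fast when the clamp is tight.
- plate: Orange sprung plate, 38 wide x 5 x 26 mm high, on the stop's front, over the channel; origin at the centre of the bottom of its front face (the face that meets the last box), axes as the rack's. At rest its face stands at rack y = 94 mm - stop value; it gives up to 7 mm, at 2 N per mm.
- knob: Red wing knob on the stop, axis vertical: bar 46 mm long (own x), 14 mm thick (own y), 7 to 33 mm above its origin; origin at the hub's foot, 43 mm above the rack's underside. Clockwise from above tightens. Starts tight; free after 0.65 rad anticlockwise. Drags with 0.25 N m when free; past the bite it takes 0.05 N m more each 0.1 rad: firmly tight at 0.12 to 0.22 more, damaged above 0.25.
- knob_grip (a point): On the knob's axis, 26 mm above its origin: the height for the TCP when gripping the red bar from above.
- foot: Brass clamp foot 14 x 20 x 5 mm hidden inside the stop block, under the knob; the knob drives it down onto the bands, 3.5 mm a radian. Origin at the centre of its underside.
- row1: Stone box already in the channel, nearest the end block: white base with a clear lid and a green stone, 40 (x, across the channel) x 30 (y, along it) x 28 mm high; origin at the centre of the underside. Loose, 60 g.
- row2: Second stone box in the channel, same size.
- row3: Third stone box in the channel, same size, nearest the sliding stop.
- bin: Dark grey open bin 125 (x) x 225 (y) x 30 mm high, fixed; three compartments side by side along y, each 117 x 70 mm inside, floor at 4 mm, walls 4 mm; origin under its centre.
- gem_green: The stone box to move, with a green stone: 40 (x) x 30 (y) x 28 mm high, 60 g, white base and clear lid; origin at the centre of the underside. Starts in any one of the bin's compartments, its x within about 10 degrees of the bin's x.
- gem_amber: Box of the same size with an orange-amber stone, in another compartment; leave it.
- gem_blue: Box of the same size with a blue stone, in another compartment; leave it.
- jar: Small closed glass jar, 60 mm across, 55 mm high, loose bystander; origin at its foot.
- loupe: Folded hand loupe, about 75 mm long and 16 mm high, loose bystander.
- tweezers: Steel tweezers, 135 mm long, lying, loose bystander.
Mind the look-alikes: they are no part of the job. Leave any turquoise look-alike of the row3 alone. Leave any turquoise look-alike of the row1 alone.

How it is judged:
By the outcome, as a careful person would: the job done as asked, in the order asked, and still so for the second after the job is handed in, with the robot touching nothing.
It also fails if it takes over 58 s, if anything falls off the work surface, if the arm or the gripper's body presses on something with over 40 N, if the wrist force passes 120 N, or if a joint passes its speed limit or range.

## Robot

A 6-joint arm with a two-finger parallel gripper is mounted at the origin on the work surface. World frame = base frame: x ahead of the robot, y to its left, z up, the work surface at z = 0. Lengths are in m, angles in degrees, forces in N, time in s.
With the tool pointing down it reaches from about 0.325 to 0.85 m from the base axis. Payload 15.5 kg.
Tool frame: the origin (TCP) lies between the finger pads, 19 mm behind the fingertips; this is the grasp point; z points along the fingers, y is the line along which they close (so a half turn about z gives the same grasp; the last joint's range is limited). The gripper opens to 91 mm and grips with 3 to 60 N. Pads are 32 mm wide; open, the fingers measure 118 mm over their backs; the gripper's body (76 mm by 178 mm) begins 60 mm behind the grasp point.
Start: joints at [70.904, 28.281, 77.091, -0, 74.628, -5.472], TCP at [0.147, 0.607, 0.233] pointing down, gripper open.
Joint ranges: [-166.48, 166.48], [-47.26, 123.95], [12.59, 153.08], [-70.14, 250.14], [6.76, 159.57], [-176.63, 176.63]. Speed limits (degrees/s): [108.29, 108.29, 147.25, 172.46, 172.46, 172.46].

## Interface

Orientations are given as [roll, pitch, yaw] about the fixed x, y, z axes, in that order (R = Rz(yaw) Ry(pitch) Rx(roll)).
In Python, from station import r, capture, close_job gives the robot as it stands. The module is installed in compiled form; this text tells all that it offers.
- The arm moves only by the shell command python3 -m jog 'ROWS' [OPENING] [FORCE]. ROWS is JSON, a list that holds one entry, the list of rows, each a list of 4 numbers: the shift along the tool's x, y, z in units of 40 mm (1.0 is 40 mm), then the turn about the tool's z in units of 6 degrees (1.0 is 6 degrees). In form: [[[x, y, z, yaw], ...]]. A call has 1 to 20 rows; each row is the pose to reach, as a shift and turn from the pose commanded when the call began, along the tool's axes at that moment; what a row does not reach only later rows make up. A row lasts 1/12 s, in which the tool goes at most 41.7 mm and 7.16 degrees, less where a joint would pass 70% of its speed; a pose out of reach is approached as far as the arm can. A call with a gripper value outside its range is refused whole. OPENING is the gripper command: -1 is shut, 1 is fully open, values between are in proportion, set as the call begins (- or left out, the last holds). The fingers move at their own pace and stop on an object; FORCE is the grip in N (left out, the last holds). Time passes only in rows, so rows that repeat a pose let the fingers close. It gives the time, the measured TCP pose, the force, the opening and the grip force at its end, in the units of the state.
- r.state(): the state, without advancing time (a new reading comes with each control period).
- capture(name): name is "scene" or "top" or "wrist"; returns a dict with "image" (420x560x3 uint8, red, green, blue), "z_map" (420x560 float32, m along the optical axis (not along the pixel's ray), 0 where there is no reading), "camera_matrix" (3x3 intrinsics, pixels), "D" ([k1, k2, p1, p2, k3] as OpenCV has them; the pictures are not rectified), "origin" and "rotation" of the camera in the world. Camera axes: x right, y up, looking along -z (the intrinsics and any distortion apply to the point x, -y, -z); pixel columns grow to the right and rows downward; lengths in m; the calibration is good to about 2 mm. A picture is of the moment at which its call begins.
- close_job(): hands the job in; it is judged then, once.
The state is a dict: "clock": time; "joint_pos": joint angles; "qd": joint speeds; "joint_efforts": joint torques, N m; "ee_pos": TCP position; "orientation": TCP orientation; "contact_force": force on the tool from outside, world axes, zero at the start; "moment": the same for the moment, N m; "finger_gap": finger opening in m; "grip_force": force on a finger pad.
Only numpy, scipy, OpenCV 4.12 (cv2) and the standard library are available. Lean on these libraries where they do the work, as an engineer would, in place of code of your own. Each camera call takes 0.05 s, during which the arm holds its last target. There are 200 camera calls.

## Working session

There is one attempt and no reset: what is moved stays moved. The work goes in short steps, Python scripts to look and compute and a shell command to move; the robot and the scene stay as the last step left them, time stands still between calls to the robot, and variables do not carry over. Pictures are saved under pics/ and viewed, at most 10 in all, crops included, and the job is handed in when it is done.

```bash
mkdir -p pics; cat > h.py <<'E'
import numpy as np, cv2
from station import r, capture, close_job
def grab(n,f=None):
    c=capture(n)
    if f: cv2.imwrite('pics/'+f,c['image'][:,:,::-1])
    np.savez(''+n+'.npz',**{k:np.asarray(v) for k,v in c.items()})
    return c
def load(n): return np.load(''+n+'.npz')
def ray(c,u,v):
    p=cv2.undistortPoints(np.array([[[u,v]]],float),np.array(c['camera_matrix']),np.array(c['D']))[0,0]
    return np.array(c['rotation'])@np.array([p[0],-p[1],-1.]),np.array(c['origin'])
def atz(c,u,v,z):
    d,o=ray(c,u,v); return o+d*(z-o[2])/d[2]
def dep(c,u,v):
    d,o=ray(c,u,v); return o+d*float(np.median(c['z_map'][int(v)-1:int(v)+2,int(u)-1:int(u)+2]))
def proj(c,P):
    R=np.array(c['rotation']);p=R.T@(np.array(P,float)-c['origin']);p=np.array([p[0],-p[1],-p[2]])
    return cv2.projectPoints(p.reshape(1,1,3),np.zeros(3),np.zeros(3),np.array(c['camera_matrix']),np.array(c['D']))[0].ravel()
E
python3 - <<'E'
from h import *
s=r.state();print(s)
for n in('scene','top'):
    c=grab(n,n+'0.png');print(n,c['origin'],c['rotation'])
E
```

```text
{'clock': 0.0, 'joint_pos': array([ 7.09025213e+01,  2.83149453e+01,  7.71299908e+01,  5.17166221e-04,
        7.46288161e+01, -5.47054668e+00]), 'qd': array([-0.06032747, -0.08100658,  0.06016567,  0.04793958, -0.01223003,
        0.00083704]), 'joint_efforts': array([ 4.44678168e-03, -8.78814340e+01, -3.81844246e+01,  7.11446861e-02,
        5.35875012e-02, -1.41507221e-04]), 'ee_pos': array([0.14710358, 0.60704392, 0.23212069]), 'orientation': array([-1.79926631e+02, -7.52731208e-03,  1.66372926e+02]), 'contact_force': array([0.4527422 , 0.96077523, 0.20788454]), 'moment': array([-0.04366338, -0.04036479, -0.02044072]), 'grip_force': 0.0, 'finger_gap': 0.09101173619373717}
scene [ 1.35345757 -0.47334813  0.81121433] [52.49931363  1.13085434 58.54756045]
top [4.49670614e-01 1.29816169e-03 1.34530667e+00] [  4.11817512   0.74792494 -91.21958913]
```

```bash
cat >> h.py <<'E'
from scipy.spatial.transform import Rotation as Ro
_g=grab
def grab(n,f=None):
    c=dict(_g(n,f)); c['rotation']=Ro.from_euler('xyz',c['rotation'],degrees=True).as_matrix()
    np.savez(''+n+'.npz',**{k:np.asarray(v) for k,v in c.items()}); return c
_l=load
def load(n):
    c=dict(_l(n))
    if c['rotation'].size==3: c['rotation']=Ro.from_euler('xyz',c['rotation'],degrees=True).as_matrix()
    return c
def crop(c,f,u0,v0,u1,v1,k):
    cv2.imwrite('pics/'+f,cv2.resize(c['image'][v0:v1,u0:u1,::-1],None,fx=k,fy=k,interpolation=cv2.INTER_CUBIC))
E
```

```text
(no output)
```

View pics/top0.png

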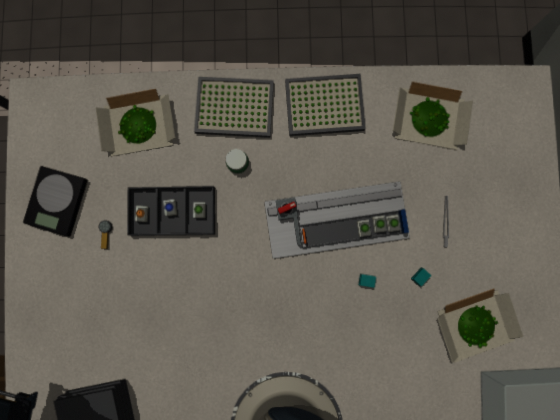

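View pics/scene0.png

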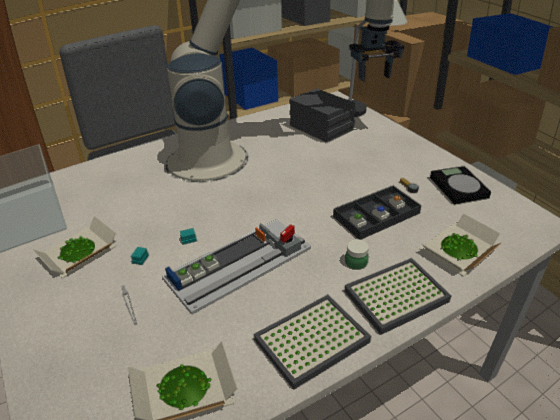

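The only box with a green stone in the bin is at top pixel (199,210). The look-alikes are the row boxes at (365,228), (380,224) and (394,223), the turquoise ones at (368,281) and (421,277), and the amber and blue boxes at (141,214) and (169,208). The bin is level with the rack, and the rack's blue block is on the right (world -y). Next I'll take a close crop.

```bash
python3 - <<'E'
from h import *
c=load('top');im=c['image'][:,:,::-1]
a=cv2.resize(im[178:260,260:415],None,fx=5,fy=5,interpolation=cv2.INTER_CUBIC)
b=cv2.resize(im[183:241,122:222],None,fx=3,fy=3,interpolation=cv2.INTER_CUBIC)
o=np.zeros((410+174,775,3),np.uint8);o[:410]=a;o[410:,:300]=b
cv2.imwrite('pics/crop1.png',np.clip(o*1.6,0,255).astype(np.uint8))
E
```

```text
(no output)
```

View pics/crop1.png

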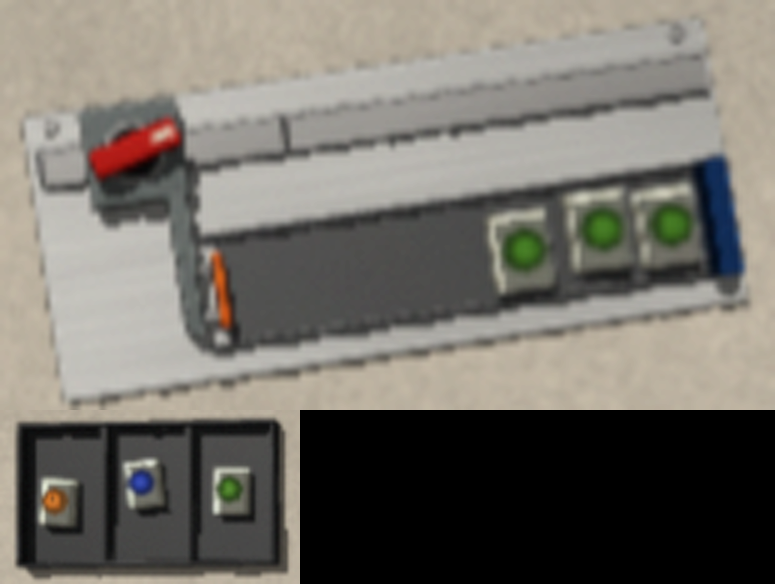

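The crop confirms the choice: the green box is in the right-hand compartment, at crop (233,492). The rack corners, knob bar and plate are clear too.

```bash
python3 - <<'E'
from h import *
c=load('top')
P=lambda x,y:(260+(x+.5)/5-.5,178+(y+.5)/5-.5)
tl,tr,br,bl=[atz(c,*P(*p),.012)[:2] for p in((25,118),(705,20),(747,303),(70,402))]
print(tl,tr,br,bl,np.linalg.norm(tl-tr),np.linalg.norm(tl-bl))
cen=(tl+tr+br+bl)/4; d=(tl+bl-tr-br)/2; yaw=np.arctan2(-d[0],d[1]);print('rack',cen,np.degrees(yaw))
def rk(x,y):return cen+np.array([x*np.cos(yaw)-y*np.sin(yaw),x*np.sin(yaw)+y*np.cos(yaw)])
def inv(p):
    e=np.array(p)[:2]-cen;return np.array([e[0]*np.cos(yaw)+e[1]*np.sin(yaw),-e[0]*np.sin(yaw)+e[1]*np.cos(yaw)])
a,b=[atz(c,*P(*p),.074)[:2] for p in((93,163),(180,132))]
print('knob',(a+b)/2,inv((a+b)/2),np.degrees(np.arctan2(*(b-a)[::-1])),np.linalg.norm(a-b))
for n,p in(('r1',(665,228)),('r2',(598,234)),('r3',(524,255))):
    q=atz(c,*P(*p),.040);print(n,q[:2],inv(q))
q=atz(c,*P(222,291),.036);print('plate',inv(q))
G=lambda x,y:(122+(x+.5)/3-.5,183+(y-410+.5)/3-.5)
print('gem',atz(c,*G(233,492),.031),dep(c,199,206))
print([atz(c,*G(*p),.030)[:2] for p in((20,424),(278,422),(280,566),(20,567))])
for n,p in(('w',1),): print(P(0,0))
E
```

```text
[0.58526801 0.04164338] [ 0.62882807 -0.31388925] [ 0.4808979  -0.33000168] [0.43791281 0.02141222] 0.3581911869803862 0.1487375349530167
rack [ 0.5332267  -0.14520883] 6.979481374183849
knob [ 0.5630842  -0.01502334] [0.04545559 0.12559269] -71.6016551620162 0.045641819742261655
r1 [ 0.51923835 -0.28255807] [-0.03057453 -0.13463166]
r2 [ 0.51696819 -0.24827978] [-0.02866258 -0.10033152]
r3 [ 0.50718143 -0.21028768] [-0.03376025 -0.06143174]
plate [-0.02967157  0.09236927]
gem [0.56454008 0.20883885 0.031     ] [0.57494252 0.20974198 0.03005406]
[array([0.62786207, 0.39398723]), array([0.62394917, 0.16963158]), array([0.50052333, 0.16948436]), array([0.50423724, 0.39401063])]
(259.6, 177.6)
```

```bash
cat > row.py <<'E'
import sys
from h import *
# usage: row.py x y z yaw [cx cy cz cyaw] -> row in tool axes
a=list(map(float,sys.argv[1:]))
s=r.state()
if len(a)>4: c=a[4:]
else: c=[*s['ee_pos'],s['orientation'][2]]
R=Ro.from_euler('xyz',[180,0,c[3]],degrees=True).as_matrix()
d=R.T@(np.array(a[:3])-c[:3])/.04
t=-((a[3]-c[3]+180)%360-180)/6
print(np.round(d,3),round(t,3))
E
python3 row.py .565 .209 .18 90 .147 .607 .233 166.37
```

```text
[-12.5    -7.207   1.325] 12.728
```

```bash
python3 -m jog '[[[-12.5,-7.207,1.325,12.728],[-12.5,-7.207,1.325,12.728],[-12.5,-7.207,1.325,12.728],[-12.5,-7.207,1.325,12.728],[-12.5,-7.207,1.325,12.728],[-12.5,-7.207,1.325,12.728],[-12.5,-7.207,1.325,12.728],[-12.5,-7.207,1.325,12.728],[-12.5,-7.207,1.325,12.728],[-12.5,-7.207,1.325,12.728],[-12.5,-7.207,1.325,12.728],[-12.5,-7.207,1.325,12.728],[-12.5,-7.207,1.325,12.728],[-12.5,-7.207,1.325,12.728],[-12.5,-7.207,1.325,12.728],[-12.5,-7.207,1.325,12.728],[-12.5,-7.207,1.325,12.728],[-12.5,-7.207,1.325,12.728]]]' 0.36 8
python3 - <<'E'
from h import *
c=grab('wrist','w1.png');s=r.state();print(s['ee_pos'],s['orientation'],s['joint_pos'],s['moment'],c['origin'])
E
```

```text
clock: 1.6
ee_pos: [0.5644, 0.2102, 0.1797]
orientation: [-180.0, -0.0, 90.1]
contact_force: [0.1, 0.8, -0.8]
finger_gap: 0.0623
grip_force: 0.0
[0.56435819 0.21036536 0.17977475] [-1.79976415e+02 -1.66465296e-03  9.00825874e+01] [1.47597573e+01 2.95687976e+01 8.40509230e+01 8.27846780e-03
 6.64026736e+01 1.46738542e+01] [-0.0765667   0.02102439 -0.03854626] [0.56439784 0.27933277 0.33128227]
```

View pics/w1.png

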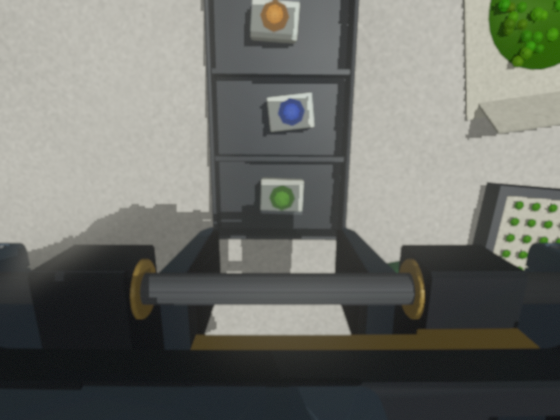

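The wrist view shows the green box at (282,196), aligned to within about a degree, with the amber and blue boxes above it.

```bash
python3 - <<'E'
from h import *
c=load('wrist')
Q=[atz(c,*p,.032) for p in((262,179),(302,179),(303,212),(261,212))]
for q in Q: print(q)
print(np.mean(Q,0), dep(c,295,186))
E
python3 row.py .5645 .2105 .033 90 .565 .209 .18 90
```

```text
[0.55078759 0.23240664 0.032     ]
[0.58650458 0.23243906 0.032     ]
[0.58799478 0.20200562 0.032     ]
[0.54956047 0.20197148 0.032     ]
[0.56871186 0.2172057  0.032     ] [0.58042001 0.22583331 0.03050139]
[ 0.038 -0.012  3.675] -0.0
```

```bash
python3 - <<'E'
from h import *
c=load('wrist');t=load('top')
a=cv2.resize(c['image'][150:240,200:360,::-1],(800,450),interpolation=cv2.INTER_CUBIC)
cv2.imwrite('pics/w1c.png',np.clip(a*1.3,0,255).astype(np.uint8))
for n,cc,u0,v0,u1,v1 in(('wrist',c,250,170,315,222),('top',t,185,195,212,225)):
    hsv=cv2.cvtColor(cc['image'],cv2.COLOR_RGB2HSV);m=np.zeros(hsv.shape[:2],bool)
    m[v0:v1,u0:u1]=True
    g=m&(hsv[...,0]>35)&(hsv[...,0]<75)&(hsv[...,1]>120)
    v,u=np.nonzero(g);print(n,u.mean(),v.mean(),g.sum(),[atz(cc,u.mean(),v.mean(),z) for z in(.02,.03)])
E
```

```text
wrist 281.44615384615383 198.15897435897435 195 [array([0.56837262, 0.2123516 , 0.02      ]), array([0.56824493, 0.21450338, 0.03      ])]
top 198.15384615384616 209.0 39 [array([0.56816489, 0.2136154 , 0.02      ]), array([0.5672708 , 0.21201338, 0.03      ])]
```

View pics/w1c.png

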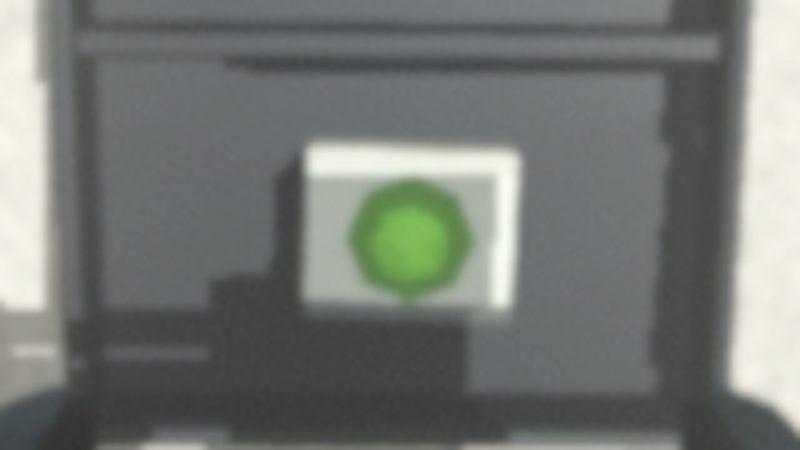

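```bash
python3 row.py .5682 .2133 .032 88.5 .565 .209 .18 90; python3 -c "
from h import *
s=r.state();print(s['ee_pos'],s['orientation'])"
```

```text
[0.107 0.08  3.7  ] 0.25
[0.56435819 0.21036536 0.17977475] [-1.79976415e+02 -1.66465296e-03  9.00825874e+01]
```

```bash
python3 -m jog '[[[0.107,0.08,0.8,0.25],[0.107,0.08,1.6,0.25],[0.107,0.08,2.4,0.25],[0.107,0.08,3.0,0.25],[0.107,0.08,3.4,0.25],[0.107,0.08,3.6,0.25],[0.107,0.08,3.7,0.25],[0.107,0.08,3.7,0.25],[0.107,0.08,3.7,0.25]]]'
python3 -m jog '[[[0,0,0,0],[0,0,0,0],[0,0,0,0],[0,0,0,0],[0,0,0,0],[0,0,0,0]]]' -1 8
```

```text
clock: 2.4
ee_pos: [0.5688, 0.2142, 0.0327]
orientation: [179.9, -0.0, 88.5]
contact_force: [0.9, -0.3, 1.1]
finger_gap: 0.0619
grip_force: 0.0
clock: 2.9
ee_pos: [0.5687, 0.2138, 0.0323]
orientation: [180.0, -0.0, 88.5]
contact_force: [-0.6, 0.7, 7.7]
finger_gap: 0.0402
grip_force: 8.0
```

```bash
python3 row.py .5046 -.1588 .132 96.98 .5682 .2133 .032 88.5;  python3 row.py .5046 -.1588 .0405 96.98 .5046 -.1588 .132 96.98
```

```text
[-9.341 -1.346 -2.5  ] -1.413
[ 0.    -0.     2.288] -0.0
```

```bash
python3 -m jog '[[[0,0,-0.5,0],[0,0,-1.2,0],[0,0,-2.0,0],[0,0,-2.5,0],[-0.8,-0.12,-2.5,-0.12],[-1.6,-0.23,-2.5,-0.24],[-2.5,-0.36,-2.5,-0.38],[-3.4,-0.49,-2.5,-0.51],[-4.3,-0.62,-2.5,-0.65],[-5.2,-0.75,-2.5,-0.79],[-6.1,-0.88,-2.5,-0.92],[-7.0,-1.01,-2.5,-1.06],[-7.8,-1.12,-2.5,-1.18],[-8.5,-1.22,-2.5,-1.29],[-9.0,-1.3,-2.5,-1.36],[-9.341,-1.346,-2.5,-1.413],[-9.341,-1.346,-2.5,-1.413],[-9.341,-1.346,-2.5,-1.413],[-9.341,-1.346,-2.5,-1.413]]]'
python3 - <<'E'
from h import *
c=grab('wrist');s=r.state();print(s['ee_pos'],s['finger_gap'],s['contact_force'],s['moment'])
t=grab('top')
a=cv2.resize(c['image'][:,:,::-1],(560,420));b=cv2.resize(t['image'][178:260,255:415,::-1],None,fx=3.4,fy=3.4,interpolation=cv2.INTER_CUBIC)
o=np.zeros((600,560,3),np.uint8);o[:300]=a[:300];o[310:310+b.shape[0],:b.shape[1]]=b
cv2.imwrite('pics/p2.png',o)
E
```

```text
clock: 4.48
ee_pos: [0.5048, -0.1577, 0.1317]
orientation: [-180.0, -0.0, 97.0]
contact_force: [0.3, 1.1, 0.4]
finger_gap: 0.04
grip_force: 8.0
[ 0.5049157  -0.15749209  0.1317288 ] 0.040111711750070264 [-0.17906887  0.49167652 -1.1184583 ] [-0.08959668  0.02044297 -0.03539785]
```

View pics/p2.png

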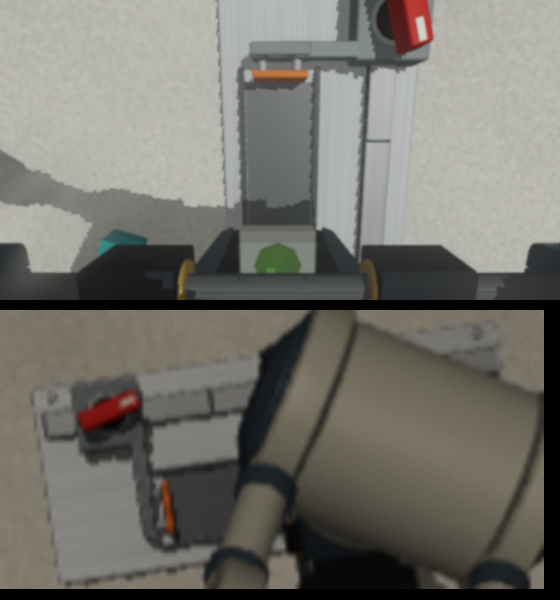

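The box is held and lines up with the channel. The wrist view shows the channel edges at (243,180) and (316,180) and the plate at (280,75).

```bash
python3 - <<'E'
from h import *
c=load('wrist')
cen=np.array([.5332,-.1452]);y=np.radians(6.98)
def inv(p):
    e=np.array(p)[:2]-cen;return np.array([e[0]*np.cos(y)+e[1]*np.sin(y),-e[0]*np.sin(y)+e[1]*np.cos(y)])
for p,z in(((243,180),.012),((316,180),.012),((245,100),.012),((317,100),.012),((221,100),.012),((280,76),.038),((253,76),.038),((308,74),.038)): print(p,inv(atz(c,*p,z)))
E
```

```text
(243, 180) [-0.05733511  0.01682687]
(316, 180) [0.00181635 0.01680661]
(245, 100) [-0.05428454  0.07869517]
(317, 100) [0.00089916 0.07868717]
(221, 100) [-0.07269122  0.0787307 ]
(280, 76) [-0.02770556  0.09255084]
(253, 76) [-0.04612216  0.0925645 ]
(308, 74) [-0.00863093  0.09384395]
```

```bash
python3 -m jog '[[[0,0.025,0.6,0],[0,0.025,1.2,0],[0,0.025,1.7,0],[0,0.025,2.0,0],[0,0.025,2.15,0],[0,0.025,2.25,0],[0,0.025,2.28,0],[0,0.025,2.28,0]]]'
```

```text
clock: 5.25
ee_pos: [0.5062, -0.1581, 0.0409]
orientation: [180.0, 0.0, 97.0]
contact_force: [-0.2, 0.0, 0.6]
finger_gap: 0.0395
grip_force: 8.0
```

```bash
python3 -m jog '[[[0,0,0.01,0],[0,0,0.025,0],[0,0,0.025,0]]]'
python3 -c "
from h import *
s=r.state();print(s['ee_pos'],s['contact_force'])"
```

```text
clock: 5.5
ee_pos: [0.5063, -0.1584, 0.0402]
orientation: [179.9, 0.0, 97.0]
contact_force: [-0.2, -0.0, 4.3]
finger_gap: 0.0398
grip_force: 8.0
[ 0.50630578 -0.15840169  0.04016434] [-0.16562049 -0.01392786  4.30632265]
```

```bash
python3 row.py .563 -.015 .17 108.4 .5056 -.1587 .0398 96.98; python3 -m jog '[[[0,0,0,0],[0,0,0,0],[0,0,0,0],[0,0,0,0]]]' 0.19
```

```text
[ 3.391  1.861 -3.255] -1.903
clock: 5.83
ee_pos: [0.5059, -0.1583, 0.0396]
orientation: [180.0, 0.0, 97.0]
contact_force: [-0.1, -0.2, -0.6]
finger_gap: 0.0544
grip_force: 0.0
```

```bash
python3 -m jog '[[[0,0,-0.4,0],[0,0,-1.0,0],[0,0,-1.8,0],[0.3,0.15,-2.6,-0.2],[1.0,0.5,-3.2,-0.6],[1.8,0.9,-3.255,-1.1],[2.5,1.3,-3.255,-1.5],[3.1,1.7,-3.255,-1.8],[3.391,1.861,-3.255,-1.903],[3.391,1.861,-3.255,-1.903],[3.391,1.861,-3.255,-1.903],[3.391,1.861,-3.255,-1.903]]]'
python3 - <<'E'
from h import *
c=grab('wrist');s=r.state();print(s['ee_pos'],s['orientation'],s['joint_pos'])
t=grab('top')
for n,cc in(('w',c),('t',t)):
    hsv=cv2.cvtColor(cc['image'],cv2.COLOR_RGB2HSV)
    g=((hsv[...,0]<6)|(hsv[...,0]>174))&(hsv[...,1]>170)&(hsv[...,2]>60)
    g=cv2.morphologyEx(g.astype(np.uint8),cv2.MORPH_OPEN,np.ones((2,2)))
    k,_,st,ce=cv2.connectedComponentsWithStats(g);print(n,[(st[i].tolist(),ce[i].round(1).tolist(),atz(cc,*ce[i],.07).round(4).tolist()) for i in range(1,k) if st[i][4]>30])
a=c['image'][:300,:,::-1];b=cv2.resize(t['image'][178:260,255:415,::-1],None,fx=3.4,fy=3.4,interpolation=cv2.INTER_CUBIC)
o=np.zeros((600,560,3),np.uint8);o[:300]=a;o[310:310+b.shape[0],:b.shape[1]]=b
cv2.imwrite('pics/p3.png',o)
E
```

```text
clock: 6.83
ee_pos: [0.5627, -0.0154, 0.1695]
orientation: [-180.0, -0.0, 108.4]
contact_force: [-0.9, -0.7, 1.0]
finger_gap: 0.0542
grip_force: 0.0
[ 0.5627441  -0.01565478  0.16958412] [-1.79963029e+02 -1.99998320e-03  1.08318868e+02] [-7.66210797e+00  2.73819737e+01  9.03211088e+01 -1.62570612e-02
  6.23310290e+01 -2.59734235e+01]
w []
t []
```

View pics/p3.png

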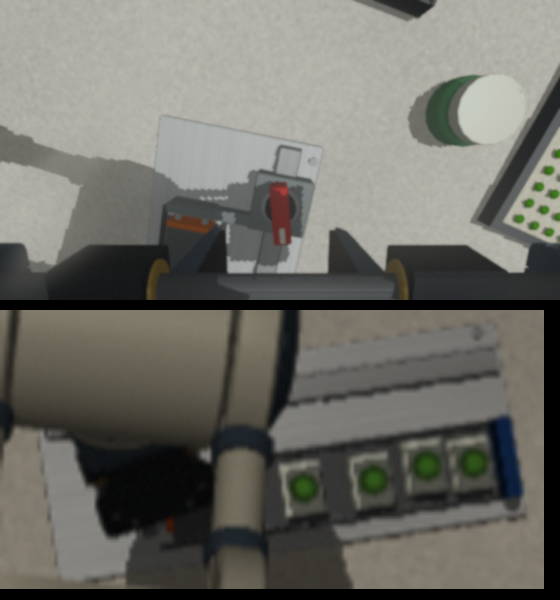

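The box sits in the channel, fourth in the row. The wrist view shows the red bar from (280,185) to (283,244).

```bash
python3 - <<'E'
from h import *
c=load('wrist')
a,b=atz(c,280,185,.076),atz(c,283.5,244,.076)
print(a,b,(a+b)/2,np.degrees(np.arctan2(*(a-b)[1::-1])),np.linalg.norm(a-b))
E
python3 row.py .5635 -.016 .069 108 .563 -.015 .17 108.4
```

```text
[0.55626743 0.01009652 0.076     ] [ 0.57334249 -0.03257419  0.076     ] [ 0.56480496 -0.01123884  0.076     ] 111.80924979502392 0.04596027645574535
[-0.028  0.004  2.525] 0.067
```

```bash
python3 row.py .564 -.0135 .069 110 .563 -.015 .17 108.4; python3 -m jog '[[[-0.045,0.012,0.6,-0.267],[-0.045,0.012,1.2,-0.267],[-0.045,0.012,1.8,-0.267],[-0.045,0.012,2.2,-0.267],[-0.045,0.012,2.4,-0.267],[-0.045,0.012,2.5,-0.267],[-0.045,0.012,2.525,-0.267],[-0.045,0.012,2.525,-0.267]]]' -0.12
python3 -m jog '[[[0,0,0,0],[0,0,0,0],[0,0,0,0],[0,0,0,0],[0,0,0,0],[0,0,0,0]]]' -1 20;python3 -c "
from h import *
s=r.state();print(s['ee_pos'],s['moment'])"
```

```text
[0.028 0.036 2.525] -0.267
clock: 7.6
ee_pos: [0.5646, -0.0165, 0.0693]
orientation: [180.0, 0.0, 110.0]
contact_force: [0.2, -0.5, -0.1]
finger_gap: 0.0401
grip_force: 0.0
clock: 8.1
ee_pos: [0.5657, -0.0161, 0.07]
orientation: [179.8, 0.1, 110.0]
contact_force: [1.7, 1.7, 11.5]
finger_gap: 0.0148
grip_force: 23.5
[ 0.56566085 -0.01613309  0.07001517] [ 0.17988764 -0.16898876  0.42759674]
```

```bash
python3 row.py .565 -.012 .069 111.6 .5640 -.01656 .069 110
```

```text
[0.099 0.062 0.   ] -0.267
```

```bash
python3 -m jog '[[[0,0,0,0],[0,0,0,0],[0.099,0.062,0,-0.267],[0.099,0.062,0,-0.267],[0.099,0.062,0,-0.267]]]' -0.4
python3 -m jog '[[[0,0,0,0],[0,0,0,0],[0,0,0,0],[0,0,0,0],[0,0,0,0]]]' -1 50;python3 -c "
from h import *
s=r.state();print(s['ee_pos'],s['orientation'],s['moment'])"
```

```text
clock: 8.52
ee_pos: [0.5659, -0.0108, 0.0693]
orientation: [179.9, 0.0, 111.7]
contact_force: [0.7, 5.2, 9.7]
finger_gap: 0.0273
grip_force: 4.9
clock: 8.93
ee_pos: [0.5641, -0.0115, 0.0698]
orientation: [-179.9, -0.0, 111.7]
contact_force: [-12.7, -3.0, 28.0]
finger_gap: 0.0139
grip_force: 65.5
[ 0.56408673 -0.01148311  0.06975668] [-1.79901407e+02 -1.15427078e-02  1.11699343e+02] [-0.60290329  2.30792378  0.40964155]
```

```bash
python3 -m jog '[[[0.004,-0.018,-0.018,0],[0.004,-0.018,-0.018,0],[0.004,-0.018,-0.018,0]]]';python3 -c "
from h import *
s=r.state();print(s['ee_pos'],s['orientation'],s['contact_force'],s['moment'])"
```

```text
clock: 9.18
ee_pos: [0.564, -0.0115, 0.0699]
orientation: [-180.0, -0.0, 111.7]
contact_force: [-6.5, -0.7, 15.3]
finger_gap: 0.0139
grip_force: 62.8
[ 0.56397353 -0.01147505  0.06988861] [-1.79951086e+02 -8.11559086e-03  1.11682794e+02] [-6.4506894  -0.70883791 15.33604162] [-0.34691775  1.11333895  0.41458556]
```

```bash
python3 -m jog '[[[0.004,-0.018,-0.018,-0.2],[0.004,-0.018,-0.018,-0.5],[0.004,-0.018,-0.018,-0.9],[0.004,-0.018,-0.018,-1.3],[0.004,-0.018,-0.018,-1.7],[0.004,-0.018,-0.018,-2.1],[0.004,-0.018,-0.018,-2.5],[0.004,-0.018,-0.018,-2.5]]]';python3 -c "
from h import *
s=r.state();print(s['ee_pos'],s['orientation'],s['contact_force'],s['moment'])"
```

```text
clock: 9.85
ee_pos: [0.5637, -0.0116, 0.07]
orientation: [-180.0, -0.0, 126.8]
contact_force: [-0.9, -1.4, -0.8]
finger_gap: 0.0138
grip_force: 62.2
[ 0.56365838 -0.0116165   0.06995222] [-1.79980221e+02 -1.88443085e-02  1.26787178e+02] [-0.86803754 -1.42088516 -0.76291494] [-0.13840212  0.04623526  0.26674216]
```

```bash
python3 -m jog '[[[0,0,0,-0.4],[0,0,0,-0.8],[0,0,0,-1.2],[0,0,0,-1.6],[0,0,0,-2.0],[0,0,0,-2.4],[0,0,0,-2.8],[0,0,0,-3.2],[0,0,0,-3.6],[0,0,0,-4.0]]]';python3 -c "
from h import *
s=r.state();print(s['ee_pos'],s['orientation'],s['contact_force'],s['moment'])"
python3 -m jog '[[[0,0,0,-0.3],[0,0,0,-0.3]]]';python3 -c "
from h import *
s=r.state();print(s['ee_pos'],s['orientation'],s['contact_force'],s['moment'])"
```

```text
clock: 10.68
ee_pos: [0.5634, -0.0117, 0.0699]
orientation: [-180.0, -0.0, 150.7]
contact_force: [-1.9, -2.0, -1.4]
finger_gap: 0.0142
grip_force: 62.3
[ 0.56340494 -0.01170777  0.06994926] [-1.79976432e+02 -4.77021893e-02  1.50659843e+02] [-1.9312613  -2.04534173 -1.40129798] [-0.34506829  0.36848411 -0.2619847 ]
clock: 10.85
ee_pos: [0.5634, -0.0117, 0.0699]
orientation: [-180.0, -0.1, 152.5]
contact_force: [-2.9, -1.9, -0.8]
finger_gap: 0.0136
grip_force: 62.3
[ 0.56337206 -0.01167804  0.06993935] [-1.79975887e+02 -5.19910065e-02  1.52456679e+02] [-2.86478851 -1.94067761 -0.81153866] [-0.23186056  0.42692185  0.22766799]
```

```bash
python3 -m jog '[[[-0.028,-0.041,0,0],[-0.085,-0.124,0,0],[-0.17,-0.247,0,0],[-0.283,-0.412,0,0],[-0.396,-0.577,0,0],[-0.51,-0.742,0,0],[-0.623,-0.907,0,0],[-0.736,-1.072,0,0],[-0.85,-1.236,0,0],[-0.934,-1.36,0,0],[-0.99,-1.443,0,0],[-0.99,-1.443,0,0]]]';python3 -c "
from h import *
s=r.state();print(s['ee_pos'],s['orientation'],s['contact_force'],s['moment'])"
```

```text
clock: 11.85
ee_pos: [0.5723, -0.0823, 0.07]
orientation: [-180.0, 0.0, 152.4]
contact_force: [-2.6, -1.5, -9.8]
finger_gap: 0.0138
grip_force: 61.7
[ 0.57229307 -0.08232962  0.070041  ] [-1.79980198e+02  1.41899489e-02  1.52374175e+02] [-2.5733518  -1.52842688 -9.79328786] [-0.3027895   0.36097821  0.14282976]
```

```bash
python3 -m jog '[[[-0.02,-0.03,0.005,0],[-0.06,-0.087,0.005,0],[-0.102,-0.147,0.005,0],[-0.144,-0.208,0.005,0],[-0.187,-0.27,0.005,0],[-0.23,-0.332,0.005,0],[-0.273,-0.394,0.005,0],[-0.315,-0.455,0.005,0],[-0.358,-0.517,0.005,0],[-0.401,-0.579,0.005,0],[-0.443,-0.64,0.005,0],[-0.486,-0.702,0.005,0],[-0.529,-0.764,0.005,0],[-0.571,-0.825,0.005,0],[-0.614,-0.887,0.005,0],[-0.657,-0.949,0.005,0],[-0.683,-0.986,0.005,0],[-0.683,-0.986,0.005,0]]]';python3 -c "
from h import *
s=r.state();print(s['ee_pos'],s['orientation'],s['contact_force'],s['moment'])
c=grab('top','t4.png');w=grab('wrist')
a=w['image'][:300,:,::-1];b=cv2.resize(c['image'][178:260,255:415,::-1],None,fx=3.4,fy=3.4,interpolation=cv2.INTER_CUBIC)
o=np.zeros((600,560,3),np.uint8);o[:300]=a;o[310:310+b.shape[0],:b.shape[1]]=b
cv2.imwrite('pics/p4.png',o)
"
```

```text
clock: 13.35
ee_pos: [0.5782, -0.1295, 0.07]
orientation: [-180.0, 0.0, 152.4]
contact_force: [-2.4, -2.7, -5.2]
finger_gap: 0.0139
grip_force: 62.0
[ 0.57822537 -0.12947159  0.06999918] [-1.79984905e+02  2.05543759e-02  1.52396215e+02] [-2.42958948 -2.72726957 -5.21701324] [-0.25733644  0.51189333  0.07581487]
```

View pics/p4.png

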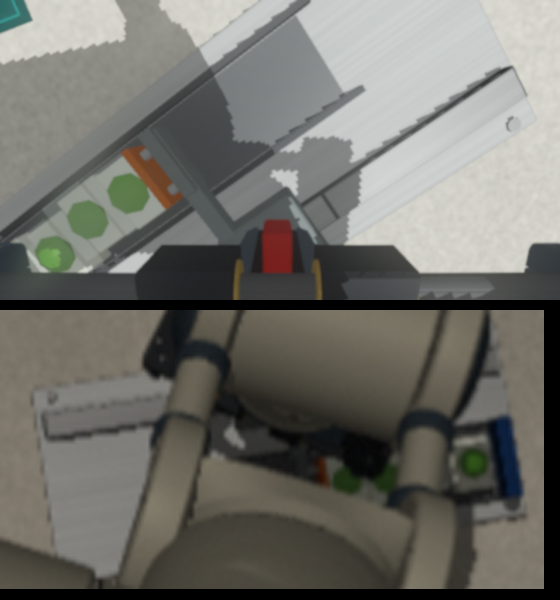

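The wrist view shows the plate pushing the row at (150,175), with three boxes touching. Only the last few millimetres remain.

```bash
python3 -m jog '[[[-0.015,-0.02,0,0],[-0.036,-0.051,0,0],[-0.057,-0.082,0,0],[-0.078,-0.113,0,0],[-0.1,-0.144,0,0],[-0.121,-0.175,0,0],[-0.135,-0.195,0,0],[-0.135,-0.195,0,0]]]';python3 -c "
from h import *
s=r.state();print(s['ee_pos'],s['contact_force'],s['moment'])"
python3 -m jog '[[[-0.014,-0.02,0,0],[-0.028,-0.041,0,0],[-0.028,-0.041,0,0]]]';python3 -c "
from h import *
s=r.state();print(s['ee_pos'],s['contact_force'],s['moment'])"
```

```text
clock: 14.12
ee_pos: [0.5794, -0.1386, 0.07]
orientation: [-180.0, 0.0, 152.4]
contact_force: [-1.7, -0.3, -3.9]
finger_gap: 0.0135
grip_force: 62.1
[ 0.57939503 -0.13856929  0.07000011] [-1.71697817 -0.27223453 -3.93528161] [0.05527303 0.38028107 0.08099133]
clock: 14.37
ee_pos: [0.5796, -0.1404, 0.07]
orientation: [-180.0, 0.0, 152.4]
contact_force: [-2.0, 1.0, -2.5]
finger_gap: 0.0139
grip_force: 62.1
[ 0.57962739 -0.14042803  0.06998581] [-1.98049826  0.97943933 -2.47864526] [0.25458716 0.3032812  0.09627083]
```

```bash
for i in 1; do python3 -m jog '[[[-0.014,-0.02,0,0],[-0.028,-0.041,0,0],[-0.028,-0.041,0,0],[-0.028,-0.041,0,0]]]';python3 -c "
from h import *
s=r.state();print(s['ee_pos'],s['contact_force'],s['moment'])
c=grab('scene');crop(c,'s5.png',140,210,330,320,4)"; done
```

```text
clock: 14.7
ee_pos: [0.5798, -0.1423, 0.07]
orientation: [180.0, 0.0, 152.4]
contact_force: [-1.0, 3.5, -3.9]
finger_gap: 0.0134
grip_force: 62.1
[ 0.57983192 -0.1422776   0.06999069] [-0.96606031  3.53814997 -3.91387581] [0.66354366 0.17821481 0.05672724]
```

View pics/s5.png

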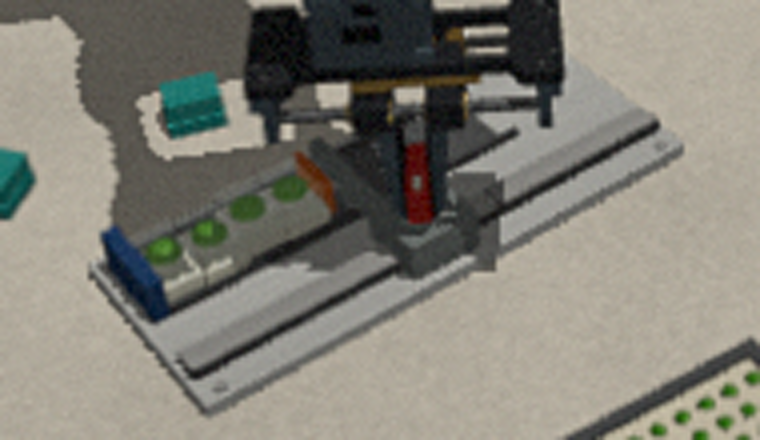

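The row is closed against the blue block and the plate has started to compress. I'll press 1.5 mm more, then tighten while watching the torque.

```bash
python3 -m jog '[[[-0.01,-0.015,0,0],[-0.021,-0.031,0,0],[-0.021,-0.031,0,0],[-0.021,-0.031,0,0]]]';python3 -c "
from h import *
s=r.state();print(s['ee_pos'],s['contact_force'],s['moment'])"
python3 -m jog '[[[0,0,0,0.4],[0,0,0,0.8],[0,0,0,1.2],[0,0,0,1.6]]]';python3 -c "
from h import *
s=r.state();print(s['ee_pos'],s['contact_force'],s['moment'],s['orientation'],s['qd'][5])"
```

```text
clock: 15.08
ee_pos: [0.58, -0.1435, 0.07]
orientation: [180.0, -0.0, 152.4]
contact_force: [-0.6, 6.0, -2.1]
finger_gap: 0.0135
grip_force: 62.1
[ 0.57998515 -0.14346615  0.0699902 ] [-0.63448828  5.98654025 -2.0687922 ] [1.14970974 0.03748071 0.06964116]
clock: 15.42
ee_pos: [0.5801, -0.1433, 0.07]
orientation: [180.0, -0.0, 142.7]
contact_force: [-0.2, 7.9, -2.6]
finger_gap: 0.0138
grip_force: 62.1
[ 0.58007259 -0.143338    0.06997284] [-0.18910922  7.88807877 -2.64224207] [ 1.3500794  -0.04208194  0.25177107] [ 1.79973490e+02 -5.47813685e-03  1.42700519e+02] 28.71153736429798
```

```bash
cat > q.py <<'E'
from h import *
s=r.state();print(s['ee_pos'].round(4),s['contact_force'].round(1),s['moment'][2].round(3),s['orientation'][2].round(2))
E
python3 -m jog '[[[0,0,0,0.35],[0,0,0,0.7],[0,0,0,1.05]]]'|head -1;python3 q.py
python3 -m jog '[[[0,0,0,0.35],[0,0,0,0.7],[0,0,0,1.05]]]'|head -1;python3 q.py
```

```text
clock: 15.67
[ 0.5801 -0.1433  0.07  ] [ 0.5  7.2 -3.1] 0.274 136.42
clock: 15.92
[ 0.5802 -0.1433  0.07  ] [ 0.8  9.  -4.2] 0.248 130.11
```

```bash
python3 -m jog '[[[0,0,0,0.35],[0,0,0,0.7],[0,0,0,1.05]]]'|head -1;python3 q.py
python3 -m jog '[[[0,0,0,0.35],[0,0,0,0.7]]]'|head -1;python3 q.py
```

```text
clock: 16.17
[ 0.5803 -0.1433  0.07  ] [ 1.4  8.8 -4.5] 0.232 123.81
clock: 16.33
[ 0.5803 -0.1433  0.07  ] [ 2.   8.7 -4.8] 0.257 119.61
```

```bash
for i in 1; do python3 -m jog '[[[0,0,0,0.35],[0,0,0,0.7]]]'|head -1;python3 q.py
python3 -m jog '[[[0,0,0,0.35],[0,0,0,0.7]]]'|head -1;python3 q.py
python3 -m jog '[[[0,0,0,0.35],[0,0,0,0.7]]]'|head -1;python3 q.py; done
```

```text
clock: 16.5
[ 0.5804 -0.1433  0.07  ] [ 2.2  9.4 -5.1] 0.239 115.41
clock: 16.67
[ 0.5805 -0.1433  0.07  ] [ 2.7  8.3 -5.8] 0.23 111.21
clock: 16.83
[ 0.5805 -0.1432  0.07  ] [ 3.2  8.5 -5.4] 0.289 107.01
```

```bash
python3 -m jog '[[[0,0,0,0.35],[0,0,0,0.7]]]'|head -1;python3 q.py
python3 -m jog '[[[0,0,0,0.35],[0,0,0,0.7]]]'|head -1;python3 q.py
```

```text
clock: 17.0
[ 0.5806 -0.1432  0.07  ] [ 3.1  9.9 -5.4] 0.318 102.81
clock: 17.17
[ 0.5807 -0.1432  0.07  ] [ 3.5  8.6 -4.2] 0.351 98.62
```

```bash
python3 -m jog '[[[0,0,0,0.35],[0,0,0,0.7]]]'|head -1;python3 q.py
python3 -m jog '[[[0,0,0,0.25],[0,0,0,0.5]]]'|head -1;python3 q.py
```

```text
clock: 17.33
[ 0.5808 -0.1432  0.0701] [ 3.1  9.  -4.6] 0.381 94.42
clock: 17.5
[ 0.5808 -0.1432  0.0701] [ 4.3  9.6 -5.1] 0.368 91.44
```

The free drag was about 0.247 N m and the bite came at about 110°, so the knob is now about 0.16 N m past the bite, in the middle of the firm band. Next I'll release it and retreat.

```bash
python3 -m jog '[[[0,0,0,0],[0,0,0,0]]]'|head -1;python3 q.py
python3 -m jog '[[[0,0,0,0],[0,0,0,0],[0,0,0,0],[0,0,-0.3,0],[0,0,-0.8,0],[0,0,-1.5,0],[0,0,-2.3,0],[0,0,-3,0],[0.8,0,-3.5,0],[1.6,0,-3.5,0],[2.4,0,-3.5,0],[3.2,0,-3.5,0],[4,0,-3.5,0],[4.8,0,-3.5,0],[5.6,0,-3.5,0],[6.4,0,-3.5,0],[6.8,0,-3.5,0],[6.8,0,-3.5,0]]]' -0.2 
python3 - <<'E'
from h import *
t=grab('top');c=grab('scene')
a=cv2.resize(t['image'][178:260,255:415,::-1],(640,328),interpolation=cv2.INTER_CUBIC)
b=cv2.resize(c['image'][225:315,155:330,::-1],None,fx=3,fy=3,interpolation=cv2.INTER_CUBIC)
o=np.zeros((600,640,3),np.uint8);o[:328]=a;o[330:600,:525]=b
cv2.imwrite('pics/p6.png',o)
E
```

```text
clock: 17.67
[ 0.5808 -0.1433  0.0701] [ 4.1  9.5 -4.2] -0.113 91.49
clock: 19.17
ee_pos: [0.5726, 0.1311, 0.2101]
orientation: [180.0, -0.0, 91.7]
contact_force: [-1.0, 1.3, -0.0]
finger_gap: 0.0365
grip_force: 0.0
```

View pics/p6.png

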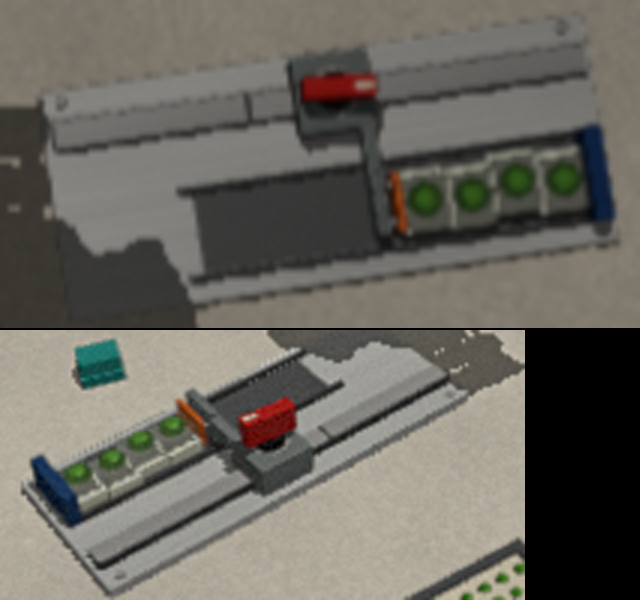

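The row is closed up between the blue block and the compressed plate, and the stop is holding with the arm clear.

```bash
python3 -c "
from h import *
print(close_job())"
```

```text
the job is handed in; nothing more can be done
None
```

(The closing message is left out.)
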